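# Shut up the bench tool chest

## Robot

A 6-joint arm with a two-finger parallel gripper is mounted at the origin on the work surface. World frame = base frame: x ahead of the robot, y to its left, z up, the work surface at z = 0. Lengths are in m, angles in rad, forces in N, time in s.
With the tool pointing down it reaches from about 0.325 to 1 m from the base axis. Payload 5.1 kg.
Tool frame: the origin (TCP) lies where the fingers leave the gripper's body, on its centre line; the fingertips stand 73 mm ahead of it and the grasp point (between the pads) lies 54 mm ahead of it (nose_length is the distance from the TCP to the fingertips, in m); y points along the fingers, z is the direction in which the jaws open and shut, and the axes are right-handed (so a half turn about y gives the same grasp; the last joint's range is limited). The gripper opens to 85 mm and grips with 20 to 120 N. Pads are 22 mm wide; open, the fingers measure 114 mm over their backs; the gripper's body (76 mm by 85 mm) begins 54 mm behind the grasp point. The pads swing forward as they close: fully open they stand 13 mm farther back than shut.
Start: joints at [-1.279, 0.124, 1.65, -0, 1.367, -0.083], TCP at [0.238, -0.605, 0.304] pointing down, gripper open.
Joint ranges: [-2.61, 2.61], [-1.02, 2.33], [0.03, 2.71], [-1.35, 4.49], [0.32, 2.68], [-2.91, 2.91]. Speed limits (rad/s): [2.57, 2.57, 3.14, 3.14, 3.14, 3.14].

## Interface

Orientations are given as a rotation vector (axis times angle).
In Python, from rig import get_obs, capture, camera_model, close_job, nose_length gives the robot as it stands.
- The arm moves only by the tool arm_command, never from a script. Its argument "deltas" is a list of rows, each an object of numbers: "fingers": the opening, from 0 (shut) to 1 (fully open); "dx", "dy", "dz": the shift along the world's x, y, z in cm; "ax", "ay", "az": the turn, a rotation vector about the world's x, y, z in rad. A call has 1 to 10 rows; each row shifts and turns the commanded pose from where the row before left it; what a row does not reach is not made up. A row lasts 1/10 s, in which the tool goes at most 50 mm and 8.59 degrees, less where a joint would pass 70% of its speed; a pose out of reach is approached as far as the arm can. A call with a gripper value outside its range is refused whole. The fingers move at their own pace and stop on an object; the grip force is fixed at half the most. Time passes only in rows, so rows that do not move let the fingers close. It gives the time, the measured TCP pose, the force and the opening at its end, in the units of the state.
- get_obs(): the state, without advancing time (a new reading comes with each control period).
- capture(name): name is "scene" or "side" or "wrist"; returns (picture, depth): 400x640x3 uint8, blue, green, red; 400x640 float32, m along the optical axis (not along the pixel's ray), 0 where there is no reading.
- camera_model(name): a dict with "camera_matrix" (3x3 intrinsics, pixels), "distortion" ([k1, k2, p1, p2, k3] as OpenCV has them; the pictures are not rectified), "R" (3x3) and "t" (3): a world point X has camera coordinates R X + t; the wrist camera has in their place "mount" (4x4, takes a point from camera to tool coordinates, whose origin is the TCP and whose axes are the tool frame's). Camera axes: x right, y down, z forward; pixel columns grow to the right and rows downward; lengths in m; the calibration is good to about 2 mm. A picture is of the moment at which its call begins: read the wrist's pose just before it. camera_model takes no time and is no camera call.
- close_job(): hands the job in, once; it reports no verdict.
The state is a dict: "t": time; "joint_positions": joint angles; "joint_vel": joint speeds; "joint_torque": joint torques, N m; "eef_pos": TCP position; "ee_rot": TCP orientation; "wrist_force": force on the tool from outside, world axes, zero at the start; "moment": the same for the moment, N m; "finger_gap": finger opening in m.
Only numpy, scipy, OpenCV 4.12 (cv2) and the standard library are available. Lean on these libraries where they do the work, as an engineer would, in place of code of your own. Each camera call takes 0.05 s, during which the arm holds its last target. There are 200 camera calls.

## Task

Shut up the tool chest: with the fingertips push both open upper drawers fully home and fold the lid down until it lies flat, without slamming anything. Grasp and lift nothing, and leave all the tools and containers in the tray and on the bench where they are; finish clear of the chest.

Things in the scene. Friction and masses are not known exactly. Their poses are not given: they have to be found in the camera images.
- chest: Green steel bench tool chest, fixed: 170 mm deep (x), 400 wide (y), 160 high to its tray's rim. Origin: centre of underside, on the bench; x from its front (drawers, towards the robot) to its back, y to the robot's left, z up. Front face at x = -85 mm. Tray on top, two half-width drawers side by side under it, below a full-width drawer, fixed shut, its pull 14 mm out of the front at z 46 to 60 mm.
- drawer_left (a joint): Left half drawer: how far it is out towards the chest's -x, in m; 0 = home, starts 0.03 to 0.075, end stop 0.12. Front 186 mm wide, 68 to 116 mm above the bench, centre at y = 97 mm in the chest's frame. About 2.5 N moves it (6 N more per m/s); it stays where left, has a firm stop at home and no latch.
- drawer_left_pull (a point): Centre of the outer face of the left drawer's aluminium pull, a bar 180 mm long, 14 mm high and 14 mm deep along the top edge of the drawer front; this point is 109 mm above the bench and moves with the drawer. With the drawer home it lies 99 mm in front of the chest's origin (x = -99 mm in its frame). Axes as the chest's.
- drawer_right (a joint): Right half drawer: how far it is out towards the chest's -x, in m; 0 = home, starts 0.03 to 0.075, end stop 0.12. Front 186 mm wide, 68 to 116 mm above the bench, centre at y = -97 mm in the chest's frame. About 2.5 N moves it (6 N more per m/s); it stays where left, has a firm stop at home and no latch.
- drawer_right_pull (a point): Centre of the outer face of the right drawer's aluminium pull, a bar 180 mm long, 14 mm high and 14 mm deep along the top edge of the drawer front; this point is 109 mm above the bench and moves with the drawer. With the drawer home it lies 99 mm in front of the chest's origin (x = -99 mm in its frame). Axes as the chest's.
- lid (a joint): Lid angle in rad: 0 = shut, flat on the chest; grows as the front edge rises and swings back; starts 0.65 to 1.1 (stop 1.4), outer face looking up and away from the robot. Stiff hinge: stays at any angle, at most 1 N m turns it. Panel 174 mm from hinge to front edge, 408 mm wide, outer face 6 mm off the hinge line; 17 mm skirt below at front and sides.
- lid_hinge (a point): Middle of the lid's hinge line on the chest's upper back edge, 85 mm behind the chest's origin and 160 mm above the bench. The hinge runs along the chest's y. Axes as the chest's.
- lid_edge (a point): Middle of the lid's front edge, on its outer face, 174 mm from the hinge; moves with the lid. At angle 0 it is 166 mm above the bench, 89 mm in front of the chest's origin. Axes: the lid's own; z is square out of its outer face, x runs from the front edge to the hinge.
- hammer: Small engineer's hammer lying in the chest's tray along the chest's y, near the front: wooden handle, steel head 27 mm in diameter and 75 mm long, 224 mm overall. Origin on the tray's floor under the handle, 150 mm from the head's middle. Leave it.
- spanner: Combination spanner lying in the tray along the chest's y, near the back: 194 mm long, 30 mm wide, 8 mm thick. Origin under its middle. Leave it.
- mallet: Rubber mallet lying on the bench to the right of the chest: black head 60 mm in diameter and 95 mm long, wooden handle, 280 mm overall. Origin on the bench under the handle, 190 mm from the head's middle. Leave it.
- caliper: Digital caliper lying on the bench along the chest's front, partly under the open drawers, 235 mm long, 67 mm wide over the jaws, 12 mm thick. Origin under the middle of its beam. Leave it.
- grease_tin: Grey round tin with a steel cap, 62 mm in diameter, 85 mm tall, upright on the bench beside the left drawer. Origin: centre of its base. Leave it.
- tape_measure: Pocket tape measure on the bench beside the right drawer, 68 x 34 x 60 mm. Origin: centre of its base. Leave it.
- oil_can: Aluminium oil bottle, 52 mm in diameter, 150 mm tall, upright on the bench to the left of the chest. Origin: centre of its base. Leave it.

How it is judged:
At the end, for the whole second after the job is handed in: Both upper drawers are home to within 4 mm, the lid lies flat to within 0.03 rad (5 mm at its front edge), and every loose tool and container is within 20 mm of where it started (value of joint each of drawer_left, drawer_right below 0.004 m and value of joint lid below 0.03 rad and distance of each of hammer, spanner, mallet, caliper, grease_tin, tape_measure, oil_can from where it was at the start of the episode below 0.02 m); the robot touches nothing.
It fails at once if the lid is lifted further open (past 1.3 rad) or a drawer is pulled further out (past 0.09 m) instead of being pushed shut (value of joint lid above 1.3 rad or value of joint any of drawer_left, drawer_right above 0.09 m).
It fails at once if a tool or container is lifted, knocked or shifted by more than 20 mm (distance of any of hammer, spanner, mallet, caliper, grease_tin, tape_measure, oil_can from where it was at the start of the episode above 0.02 m).
It fails at once if a drawer is slammed (shut faster than 0.5 m/s) (velocity of joint any of drawer_left, drawer_right below -0.5 m/s).
It fails at once if the lid is slammed (falls faster than 4 rad/s) (velocity of joint lid below -4 rad/s).
It also fails if it takes over 54 s, if anything falls off the work surface, if the arm or the gripper's body presses on something with over 40 N, if the wrist force passes 120 N, or if a joint passes its speed limit or range.

## Working session

There is one attempt and no reset: what is moved stays moved. The work goes in short steps, Python scripts to look and compute and a tool call to move; the robot and the scene stay as the last step left them, time stands still between calls to the robot, and variables do not carry over. Pictures are saved under pics/ and viewed, about 8 in all and at most 12, crops included, and the job is handed in when it is done.

Besides the shell and the picture viewer there is one more tool, called after "Emit:" in YAML: its name, and indented under it one key for each argument. arm_command: Moves the arm, as the interface text tells. Its arguments: {"type":"object","properties":{"deltas":{"type":"array"}},"required":["deltas"]}

```bash
mkdir -p pics; ls; python3 - <<'E'
from rig import *
import cv2,numpy as np
print(get_obs())
for n in("scene","side"):
    p,d=capture(n); cv2.imwrite(f"pics/{n}0.png",p); np.save(f"pics/{n}0.npy",d); print(n,camera_model(n))
print(camera_model("wrist"),nose_length)
E
```

```text
pics
{'t': 0.0, 'joint_positions': array([-1.27861511e+00,  1.24544662e-01,  1.65167732e+00,  1.02921904e-05,
        1.36751686e+00, -8.26446591e-02]), 'joint_vel': array([ 8.14510235e-06,  3.15629129e-04,  1.01074233e-03,  1.03560062e-03,
        6.64229733e-04, -1.35457711e-03]), 'joint_torque': array([ 1.37886629e-03, -4.23602450e+01, -3.65451372e+01, -8.70259129e-06,
        6.95544688e-03,  3.53847661e-06]), 'eef_pos': array([ 0.23778633, -0.60444863,  0.3026253 ]), 'ee_rot': array([-0.38264613,  2.0188097 , -2.01442651]), 'wrist_force': array([-0.09862646,  0.20117445,  0.24604984]), 'moment': array([-1.61215656e-02, -5.47487715e-05,  1.90630923e-02]), 'finger_gap': 0.08548039936547015}
scene {'camera_matrix': array([[497.56349988,   0.        , 311.26741289],
       [  0.        , 497.56349988, 198.81482832],
       [  0.        ,   0.        ,   1.        ]]), 'distortion': array([-0.12917737,  0.        ,  0.        ,  0.        ,  0.        ]), 'R': array([[-0.575091  ,  0.81808777,  0.00165837],
       [ 0.77926956,  0.54841775, -0.30327697],
       [-0.24901666, -0.17311
[... 449 characters left out ...]
7, -0.5867041 , -0.71126044]]), 't': array([0.46801933, 0.31149076, 0.79878683])}
{'camera_matrix': array([[301.08652155,   0.        , 320.49575195],
       [  0.        , 301.08652155, 198.69883989],
       [  0.        ,   0.        ,   1.        ]]), 'distortion': array([-0.02560733,  0.        ,  0.        ,  0.        ,  0.        ]), 'mount': array([[-3.47127009e-04,  9.54751110e-01,  2.97405778e-01,
        -7.81993216e-02],
       [ 5.02208601e-04, -2.97405592e-01,  9.54751099e-01,
        -6.98347430e-02],
       [ 9.99999814e-01,  4.80779634e-04, -3.76246706e-04,
         3.99802792e-04],
       [ 0.00000000e+00,  0.00000000e+00,  0.00000000e+00,
         1.00000000e+00]])} 0.0726
```

View pics/scene0.png

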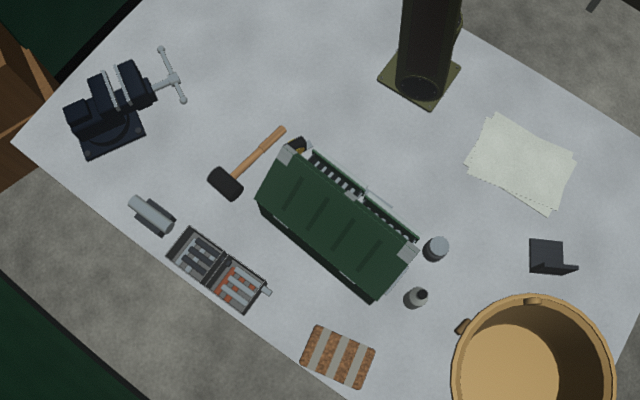

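View pics/side0.png

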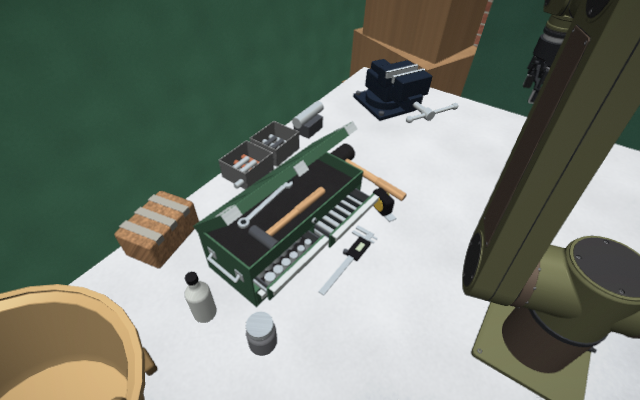

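The scene picture shows the lid's outer face at about (335,225), with drawers towards the base. The side picture shows the pulls from about (265,290) to (375,200), with the tin, tape and caliper close by. Next I'll use the depth data.

```bash
cat > h.py <<'E'
from rig import *
import cv2,numpy as np
def cloud(n,p,d):
    m=camera_model(n);K=m["camera_matrix"]
    v,u=np.mgrid[:400,:640].astype(float)
    q=cv2.undistortPoints(np.stack([u,v],-1).reshape(-1,1,2),K,m["distortion"]).reshape(400,640,2)
    X=np.dstack([q*d[...,None],d])
    return (X-m["t"])@m["R"]
E
python3 - <<'E'
from h import *
C={};P={}
for n in("scene","side"):
    P[n]=cv2.imread(f"pics/{n}0.png");C[n]=cloud(n,P[n],np.load(f"pics/{n}0.npy"))
def green(p):
    h=cv2.cvtColor(p,cv2.COLOR_BGR2HSV);return (h[...,0]>50)&(h[...,0]<90)&(h[...,1]>90)&(h[...,2]>25)
X=C["scene"];g=green(P["scene"]);g[:130]=0;g[310:]=0;g[:,:250]=0;g[:,425:]=0
g=cv2.erode(g.astype(np.uint8),np.ones((3,3)))>0
pts=X[g&(X[...,2]>.155)]
rng=np.random.default_rng(0);best=0
for _ in range(300):
    a=pts[rng.choice(len(pts),3,0)];nn=np.cross(a[1]-a[0],a[2]-a[0]);nn/=np.linalg.norm(nn)+1e-12
    i=abs((pts-a[0])@nn)<.003
    if i.sum()>best:best=i.sum();I=i
q=pts[I];c=q.mean(0);nn=np.linalg.svd(q-c,full_matrices=False)[2][2];nn*=np.sign(nn[2])
print("lid n",len(pts),best,nn,"angle",np.arccos(nn[2]),"res",abs((q-c)@nn).mean())
yaw=np.arctan2(nn[1],nn[0]);print("yaw",yaw)
al=np.arccos(nn[2])
ex=np.array([np.cos(yaw),np.sin(yaw),0]);ey=np.array([-np.sin(yaw),np.cos(yaw),0])
lx=np.cross(ey,nn) # front->hinge
if lx@ex<0:lx=-lx
for nm,a in(("lx",lx),("ey",ey)):
    s=q@a;print(nm,np.percentile(s,[0.3,1,50,99,99.7]))
s=q@lx;t=q@ey
edge=c+lx*(np.percentile(s,.5)-c@lx);edge=edge+ey*((np.percentile(t,.5)+np.percentile(t,99.5))/2-edge@ey)
h=edge+lx*.174-nn*.006
print("edge",edge,"hinge",h,"(z .16)"); o=h-ex*.085;print("origin",o)
# hinge z via constraint
for n in("scene","side"):
    X=C[n];L=np.stack([(X-o)@ex,(X-o)@ey,X[...,2]],-1)
    np.save(f"pics/L{n}.npy",L)
    hsv=cv2.cvtColor(P[n],cv2.COLOR_BGR2HSV)
    for sgn,k in((1,"left"),(-1,"right")):
        for z0,z1 in((.104,.114),(.114,.118)):
            m=(L[...,2]>z0)&(L[...,2]<z1)&(L[...,1]*sgn>.02)&(L[...,1]*sgn<.18)&(L[...,0]>-.24)&(L[...,0]<-.09)
            if m.sum()>10:print(n,k,z0,m.sum(),np.percentile(L[m][:,0],[1,5,20,50,80]),np.percentile(L[m][:,1],[2,98]))
np.savez("pose.npz",o=o,ex=ex,ey=ey,al=al)
v=C["side"];m=(L[...,2]>.02)&(L[...,2]<.1)
# objects near: cluster in heights
for n in("side","scene"):
    X=C[n];L=np.load(f"pics/L{n}.npy")
    m=((X[...,2]>.025)&(X[...,2]<.16)&(abs(L[...,1])<.4)&(L[...,0]>-.3)&(L[...,0]<.15)&((abs(L[...,1])>.205)|(L[...,0]<-.17))).astype(np.uint8)
    k,lab,st,_=cv2.connectedComponentsWithStats(m)
    for i in range(1,k):
        if st[i,4]>60:
            a=L[lab==i];w=X[lab==i];print(n,st[i],a.min(0).round(3),a.max(0).round(3),"world",w.mean(0).round(3))
E
```

```text
lid n 124 107 [ 0.70925727 -0.07491055  0.7009583 ] angle 0.7940560573383797 res 0.0011914741949631217
yaw -0.10522818488351178
lx [0.22179861 0.2319359  0.26666762 0.30522041 0.31258288]
ey [0.0734436  0.07530491 0.15385093 0.23128124 0.23650972]
edge [0.5988462  0.09193939 0.26043009] hinge [0.71588275 0.07957819 0.13212715] (z .16)
origin [0.63135292 0.08850608 0.13212715]
scene left 0.104 138 [-0.16509886 -0.16306651 -0.15699489 -0.14588553 -0.14398433] [0.02281341 0.1702987 ]
scene left 0.114 247 [-0.16471803 -0.16386557 -0.16054283 -0.15417014 -0.14767647] [0.02400274 0.16626554]
scene right 0.104 159 [-0.17547145 -0.17174685 -0.16589514 -0.15654894 -0.15366487] [-0.17491852 -0.0237395 ]
scene right 0.114 227 [-0.17394172 -0.1728252  -0.17012721 -0.16430007 -0.15772527] [-0.1767452  -0.02572157]
side left 0.104 239 [-0.16553732 -0.16517351 -0.16363636 -0.16208014 -0.12303272] [0.02274103 0.17474755]
side left 0.114 467 [-0.16515143 -0.16335569 -0.16062634 -0.15421836 -0.14794708] [0.02378205 0.1708899 ]
side right 0.104 133 [-0.1729016  -0.17276339 -0.17208188 -0.17095074 -0.13
[... 453 characters left out ...]
4 272  31  47 966] [-0.058  0.244  0.025] [-0.012  0.294  0.153] world [0.616 0.364 0.092]
side [245 312  31  40 991] [-0.209  0.2    0.025] [-0.151  0.26   0.088] world [0.47  0.342 0.072]
scene [ 206  127   79   74 1177] [-0.178 -0.399  0.025] [ 0.096 -0.301  0.068] world [ 0.612 -0.258  0.044]
scene [284 136  23  18 212] [-0.187 -0.296  0.027] [-0.109 -0.213  0.159] world [ 0.444 -0.16   0.056]
scene [321 148  47  39  91] [-0.176 -0.189  0.105] [-0.17  -0.024  0.123] world [0.45  0.007 0.116]
scene [424 236  25  25 456] [-0.205  0.197  0.025] [-0.147  0.257  0.092] world [0.485 0.332 0.074]
scene [404 286  24  23 397] [-0.056  0.24   0.025] [-0.006  0.29   0.156] world [0.636 0.352 0.1  ]
```

```bash
python3 - <<'E'
from h import *
z=np.load("pose.npz");o,ex,ey=z["o"],z["ex"],z["ey"]
S={n:cloud(n,None,np.load(f"pics/{n}0.npy")) for n in("scene","side")}
X=S["scene"];L=np.load("pics/Lscene.npy")
m=(X[...,2]>.165)&(abs(L[...,1])<.25)&(L[...,0]>-.1)&(L[...,0]<.13)&(X[...,2]<.36)
m=cv2.erode(m.astype(np.uint8),np.ones((3,3)))>0
pts=X[m];rng=np.random.default_rng(0);best=0
for _ in range(300):
    a=pts[rng.choice(len(pts),3,0)];nn=np.cross(a[1]-a[0],a[2]-a[0]);nn/=np.linalg.norm(nn)+1e-12
    i=abs((pts-a[0])@nn)<.003
    if i.sum()>best:best=i.sum();A=a[0],nn
I=abs((pts-A[0])@A[1])<.003
q=pts[I];c=q.mean(0);nn=np.linalg.svd(q-c,full_matrices=False)[2][2];nn*=np.sign(nn[2])
mm=(abs((X-c)@nn)<.004)&(X[...,2]>.15)&(abs(L[...,1])<.25)&(L[...,0]>-.1)&(L[...,0]<.13)
q=X[mm];al=np.arccos(nn[2]);yaw=np.arctan2(nn[1],nn[0])
print(len(pts),best,nn,"angle",al,"yaw",yaw)
# yaw from pull edges (side), per drawer
for n,s in(("side",1),("side",-1),("scene",1),("scene",-1)):
    l=np.load(f"pics/L{n}.npy");W=S[n]
    k=(l[...,2]>.104)&(l[...,2]<.117)&(l[...,1]*s>.02)&(l[...,1]*s<.185)&(l[...,0]<-.14)&(l[...,0]>-.19)
    a=l[k];b=[a[(a[:,1]>y)&(a[:,1]<y+.01)][:,0].min() for y in np.arange(-.18,.18,.01) if ((a[:,1]>y)&(a[:,1]<y+.01)).sum()>3]
    yy=[y+.005 for y in np.arange(-.18,.18,.01) if ((a[:,1]>y)&(a[:,1]<y+.01)).sum()>3]
    print(n,s,"slope,x0",np.polyfit(yy,b,1))
ex=np.array([np.cos(yaw),np.sin(yaw),0]);ey=np.array([-np.sin(yaw),np.cos(yaw),0]);lx=np.cross(ey,nn);lx*=np.sign(lx@ex)
s=q@lx;t=q@ey;print(np.percentile(s,[.2,1,99,99.8])-s.mean(),np.percentile(t,[.2,1,99,99.8]))
edge=c+lx*(np.percentile(s,.3)-c@lx);edge+=ey*((np.percentile(t,.3)+np.percentile(t,99.7))/2-edge@ey)
h=edge+lx*.174-nn*.006;print("edge",edge,"hinge",h,"edge z expected",.16+.174*np.sin(al)+.006*np.cos(al))
print("hinge by plane at z .16:",)
r=nn*.006; # line in plane at z=.16+.006cos
u=(.16+.006*nn[2]-edge[2])/lx[2];print("len edge->hinge by height",u)
h=edge+lx*u-r;o=h-ex*.085;print("origin",o)
np.savez("pose.npz",o=o,ex=ex,ey=ey,al=al,yaw=yaw)
for n in S:
    W=S[n];l=np.stack([(W-o)@ex,(W-o)@ey,W[...,2]],-1);np.save(f"pics/L{n}.npy",l)
    for sg in(1,-1):
        k=(l[...,2]>.104)&(l[...,2]<.117)&(l[...,1]*sg>.02)&(l[...,1]*sg<.18)&(l[...,0]<-.1)&(l[...,0]>-.22)
        print(n,sg,"pull",np.percentile(l[k][:,0],2),"out",-.099-np.percentile(l[k][:,0],2))
    k=(l[...,2]>.14)&(l[...,2]<.165)&(l[...,0]>-.12)&(l[...,0]<-.06)&(abs(l[...,1])<.25)
    print("rim x,y",np.percentile(l[k][:,0],[2,50]),np.percentile(l[k][:,1],[1,99]))
print("edge world",edge)
E
```

```text
9876 8187 [ 0.70245756 -0.06624636  0.70863587] angle 0.7832333632085922 yaw -0.09402846849934846
side 1 slope,x0 [-0.01859565 -0.1623748 ]
side -1 slope,x0 [-0.01475757 -0.17359022]
scene 1 slope,x0 [ 0.01816719 -0.16493647]
scene -1 slope,x0 [-0.01344543 -0.175053  ]
[-0.08432875 -0.08298322  0.09008976  0.09331063] [-0.07040174 -0.06671249  0.33292573  0.33595239]
edge [0.56909581 0.07974586 0.28838924] hinge [0.68763902 0.06856646 0.16136748] edge z expected 0.287021757434341
hinge by plane at z .16:
len edge->hinge by height 0.1759381060462041
origin [0.60438185 0.07641815 0.16      ]
scene 1 pull -0.13785815108362448 out 0.038858151083624476
scene -1 pull -0.14943781272223616 out 0.05043781272223616
rim x,y [-0.08681655 -0.08507479] [-0.18665726  0.15916768]
side 1 pull -0.13782622674504016 out 0.03882622674504016
side -1 pull -0.14767360769401675 out 0.04867360769401674
rim x,y [-0.08473885 -0.08301145] [-0.19851342  0.20197477]
edge world [0.56909581 0.07974586 0.28838924]
```

```bash
python3 - <<'E'
from h import *
from scipy.spatial.transform import Rotation as Ro
s=get_obs();R=Ro.from_rotvec(s["ee_rot"]);print(R.as_matrix().round(3))
z=np.load("pose.npz");o,ex,ey=z["o"],z["ex"],z["ey"]
for k,x,y in(("R",-.149,-.097),("L",-.138,.097),("Rhome",-.099,-.097),("Lhome",-.099,.097)):print(k,(o+ex*x+ey*y)[:2])
E
```

```text
[[-0.931 -0.001  0.366]
 [-0.366  0.002 -0.931]
 [-0.    -1.    -0.002]]
R [ 0.44693272 -0.00616375]
L [0.47609878 0.18594648]
Rhome [ 0.49671185 -0.01085825]
Lhome [0.5149265  0.18228477]
```

Emit:
arm_command:
  deltas:
    - {"fingers":0,"dx":0,"dy":4}
    - {"fingers":0,"dy":5}
    - {"fingers":0,"dy":5}
    - {"fingers":0,"dy":5}

```text
invalid input at $.deltas[0]: expected keys fingers, dx, dy, dz, ax, ay, az
```

Emit:
arm_command:
  deltas:
    - {"fingers":0,"dx":1,"dy":4,"dz":0,"ax":0,"ay":0,"az":-0.09}
    - {"fingers":0,"dx":1,"dy":4.5,"dz":0,"ax":0,"ay":0,"az":-0.1}
    - {"fingers":0,"dx":1.5,"dy":4.5,"dz":0,"ax":0,"ay":0,"az":-0.1}
    - {"fingers":0,"dx":1.5,"dy":4.5,"dz":0,"ax":0,"ay":0,"az":-0.1}
    - {"fingers":0,"dx":1.5,"dy":4.5,"dz":0,"ax":0,"ay":0,"az":-0.08}
    - {"fingers":0,"dx":1.5,"dy":4.5,"dz":0,"ax":0,"ay":0,"az":0}
    - {"fingers":0,"dx":1.5,"dy":4.5,"dz":0,"ax":0,"ay":0,"az":0}
    - {"fingers":0,"dx":1.5,"dy":4.5,"dz":0,"ax":0,"ay":0,"az":0}
    - {"fingers":0,"dx":1.5,"dy":4.5,"dz":0,"ax":0,"ay":0,"az":0}
    - {"fingers":0,"dx":1,"dy":4.5,"dz":0,"ax":0,"ay":0,"az":0}

```text
t: 1.1
eef_pos: [0.373, -0.1579, 0.3036]
ee_rot: [-0.104, -2.173, 2.172]
wrist_force: [0.4, 0.6, -0.4]
finger_gap: 0.0003
```

Emit:
arm_command:
  deltas:
    - {"fingers":0,"dx":0,"dy":4,"dz":0,"ax":0,"ay":-0.1,"az":0}
    - {"fingers":0,"dx":0,"dy":4,"dz":0,"ax":0,"ay":-0.1,"az":0}
    - {"fingers":0,"dx":0,"dy":4,"dz":0,"ax":0,"ay":-0.1,"az":0}
    - {"fingers":0,"dx":0,"dy":3,"dz":0,"ax":0,"ay":-0.1,"az":0}
    - {"fingers":0,"dx":0,"dy":0,"dz":-4,"ax":0,"ay":-0.1,"az":0}
    - {"fingers":0,"dx":0,"dy":0,"dz":-4,"ax":0,"ay":0,"az":0}
    - {"fingers":0,"dx":0,"dy":0,"dz":-3,"ax":0,"ay":0,"az":0}
    - {"fingers":0,"dx":0,"dy":0,"dz":-2,"ax":0,"ay":0,"az":0}
    - {"fingers":0,"dx":0,"dy":0,"dz":0,"ax":0,"ay":0,"az":0}

```text
t: 2.0
eef_pos: [0.3706, -0.0093, 0.1694]
ee_rot: [0.592, 2.006, -1.954]
wrist_force: [-0.4, -1.1, -1.1]
finger_gap: 0.0002
```

```bash
python3 - <<'E'
from h import *
from scipy.spatial.transform import Rotation as Ro
p,d=capture("side");cv2.imwrite("pics/s1.png",p)
s=get_obs();M=Ro.from_rotvec(s["ee_rot"]).as_matrix();print(M.round(3),s["eef_pos"],"tip",s["eef_pos"]+M[:,1]*.0726,s["joint_positions"].round(2))
E
```

```text
[[-0.875  0.476 -0.084]
 [ 0.095  0.001 -0.995]
 [-0.474 -0.879 -0.046]] [ 0.37190324 -0.00960956  0.17206916] tip [ 0.4064679  -0.00954833  0.10822529] [-0.23 -0.76  2.59  0.15  0.83  1.36]
```

View pics/s1.png

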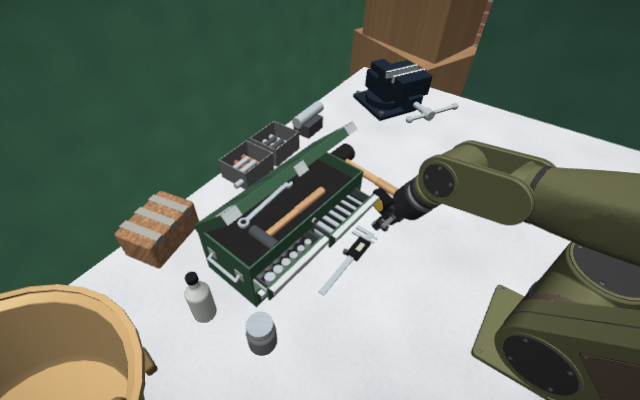

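The fingertips are at about (387,222), just in front of the right drawer's pull and touching nothing. I'll push along the chest's x.

Emit:
arm_command:
  deltas:
    - {"fingers":0,"dx":1,"dy":0,"dz":-0.5,"ax":0,"ay":0,"az":0}
    - {"fingers":0,"dx":1,"dy":-0.1,"dz":0,"ax":0,"ay":0,"az":0}
    - {"fingers":0,"dx":1,"dy":-0.1,"dz":0,"ax":0,"ay":0,"az":0}
    - {"fingers":0,"dx":1,"dy":-0.1,"dz":0,"ax":0,"ay":0,"az":0}
    - {"fingers":0,"dx":1,"dy":-0.1,"dz":0,"ax":0,"ay":0,"az":0}
    - {"fingers":0,"dx":1,"dy":-0.1,"dz":0,"ax":0,"ay":0,"az":0}

```text
t: 2.65
eef_pos: [0.4342, -0.015, 0.171]
ee_rot: [0.6, 1.998, -1.95]
wrist_force: [-3.8, 1.0, 2.7]
finger_gap: -0.0002
```

Emit:
arm_command:
  deltas:
    - {"fingers":0,"dx":0.6,"dy":-0.1,"dz":0,"ax":0,"ay":0,"az":0}
    - {"fingers":0,"dx":0.6,"dy":0,"dz":0,"ax":0,"ay":0,"az":0}

```text
t: 2.85
eef_pos: [0.4459, -0.0162, 0.1704]
ee_rot: [0.6, 1.997, -1.95]
wrist_force: [-3.0, -1.1, 1.0]
finger_gap: 0.0003
```

Emit:
arm_command:
  deltas:
    - {"fingers":0,"dx":0.5,"dy":0,"dz":0,"ax":0,"ay":0,"az":0}
    - {"fingers":0,"dx":0.3,"dy":0,"dz":0,"ax":0,"ay":0,"az":0}

```text
t: 3.05
eef_pos: [0.4534, -0.016, 0.1694]
ee_rot: [0.599, 1.998, -1.951]
wrist_force: [-3.7, -0.3, 1.0]
finger_gap: 0.0001
```

Emit:
arm_command:
  deltas:
    - {"fingers":0,"dx":0.3,"dy":0,"dz":0,"ax":0,"ay":0,"az":0}
    - {"fingers":0,"dx":0,"dy":0,"dz":0,"ax":0,"ay":0,"az":0}

```text
t: 3.25
eef_pos: [0.4555, -0.0159, 0.1687]
ee_rot: [0.595, 2.0, -1.952]
wrist_force: [-9.6, -1.9, 5.6]
finger_gap: 0.0001
```

Emit:
arm_command:
  deltas:
    - {"fingers":0,"dx":0.3,"dy":0,"dz":0,"ax":0,"ay":0,"az":0}
    - {"fingers":0,"dx":0,"dy":0,"dz":0,"ax":0,"ay":0,"az":0}

```text
t: 3.45
eef_pos: [0.4566, -0.0159, 0.1688]
ee_rot: [0.586, 2.004, -1.957]
wrist_force: [-40.0, -3.0, 28.0]
finger_gap: -0.0003
```

Hard stop felt at 40 N, so the right drawer is home. Backing off and moving over to the left one.

Emit:
arm_command:
  deltas:
    - {"fingers":0,"dx":-1.5,"dy":0,"dz":0,"ax":0,"ay":0,"az":0}
    - {"fingers":0,"dx":-3,"dy":0,"dz":0,"ax":0,"ay":0,"az":0}
    - {"fingers":0,"dx":-2.5,"dy":3,"dz":0,"ax":0,"ay":0,"az":0}
    - {"fingers":0,"dx":0,"dy":4.5,"dz":0,"ax":0,"ay":0,"az":0}
    - {"fingers":0,"dx":0,"dy":4.5,"dz":0,"ax":0,"ay":0,"az":0}
    - {"fingers":0,"dx":0,"dy":4.5,"dz":0,"ax":0,"ay":0,"az":0}
    - {"fingers":0,"dx":0,"dy":3.5,"dz":0,"ax":0,"ay":0,"az":0}
    - {"fingers":0,"dx":0,"dy":0,"dz":0,"ax":0,"ay":0,"az":0}

```text
t: 4.25
eef_pos: [0.3886, 0.1881, 0.1695]
ee_rot: [0.591, 1.999, -1.945]
wrist_force: [0.4, -0.1, 0.1]
finger_gap: -0.0002
```

Emit:
arm_command:
  deltas:
    - {"fingers":0,"dx":1,"dy":-0.1,"dz":0,"ax":0,"ay":0,"az":0}
    - {"fingers":0,"dx":1,"dy":-0.1,"dz":0,"ax":0,"ay":0,"az":0}
    - {"fingers":0,"dx":1,"dy":-0.1,"dz":0,"ax":0,"ay":0,"az":0}
    - {"fingers":0,"dx":1,"dy":-0.1,"dz":0,"ax":0,"ay":0,"az":0}
    - {"fingers":0,"dx":1,"dy":-0.1,"dz":0,"ax":0,"ay":0,"az":0}
    - {"fingers":0,"dx":1,"dy":-0.1,"dz":0,"ax":0,"ay":0,"az":0}
    - {"fingers":0,"dx":0.8,"dy":0,"dz":0,"ax":0,"ay":0,"az":0}
    - {"fingers":0,"dx":0.7,"dy":0,"dz":0,"ax":0,"ay":0,"az":0}
    - {"fingers":0,"dx":0.5,"dy":0,"dz":0,"ax":0,"ay":0,"az":0}

```text
t: 5.15
eef_pos: [0.4692, 0.1779, 0.1684]
ee_rot: [0.597, 1.999, -1.952]
wrist_force: [-3.2, -2.2, 0.7]
finger_gap: -0.0001
```

Emit:
arm_command:
  deltas:
    - {"fingers":0,"dx":0.3,"dy":0,"dz":0,"ax":0,"ay":0,"az":0}
    - {"fingers":0,"dx":0.2,"dy":0,"dz":0,"ax":0,"ay":0,"az":0}
    - {"fingers":0,"dx":0,"dy":0,"dz":0,"ax":0,"ay":0,"az":0}

```text
t: 5.45
eef_pos: [0.4733, 0.1781, 0.1685]
ee_rot: [0.596, 2.0, -1.953]
wrist_force: [-5.4, -1.9, 1.7]
finger_gap: -0.0002
```

Emit:
arm_command:
  deltas:
    - {"fingers":0,"dx":0.3,"dy":0,"dz":0,"ax":0,"ay":0,"az":0}
    - {"fingers":0,"dx":0,"dy":0,"dz":0,"ax":0,"ay":0,"az":0}

```text
t: 5.65
eef_pos: [0.4742, 0.1782, 0.1684]
ee_rot: [0.592, 2.003, -1.959]
wrist_force: [-30.2, -2.7, 19.0]
finger_gap: -0.0001
```

The left drawer has reached its stop too. Now I'll back off, rise, turn upright and move over the lid.

Emit:
arm_command:
  deltas:
    - {"fingers":0,"dx":-2,"dy":0,"dz":0,"ax":0,"ay":0,"az":0}
    - {"fingers":0,"dx":-3,"dy":0,"dz":1,"ax":0,"ay":0,"az":0}
    - {"fingers":0,"dx":-1,"dy":-1,"dz":4,"ax":0,"ay":0,"az":0}
    - {"fingers":0,"dx":0,"dy":-1.5,"dz":4.5,"ax":0,"ay":0,"az":0}
    - {"fingers":0,"dx":0,"dy":-1.5,"dz":4.5,"ax":0,"ay":0,"az":0}
    - {"fingers":0,"dx":0,"dy":-1.5,"dz":4.5,"ax":0,"ay":0.05,"az":0}
    - {"fingers":0,"dx":0,"dy":-1.5,"dz":4,"ax":0,"ay":0.12,"az":0}
    - {"fingers":0,"dx":0,"dy":-1.5,"dz":1.5,"ax":0,"ay":0.12,"az":0}
    - {"fingers":0,"dx":0,"dy":-1.5,"dz":0,"ax":0,"ay":0.12,"az":0}
    - {"fingers":0,"dx":0,"dy":0,"dz":0,"ax":0,"ay":0.09,"az":0}

```text
t: 6.65
eef_pos: [0.418, 0.077, 0.4114]
ee_rot: [-0.108, -2.173, 2.172]
wrist_force: [0.3, -0.3, -0.1]
finger_gap: -0.0002
```

Emit:
arm_command:
  deltas:
    - {"fingers":0,"dx":4,"dy":0,"dz":0,"ax":0,"ay":0,"az":0}
    - {"fingers":0,"dx":4.5,"dy":0,"dz":0,"ax":0,"ay":0,"az":0}
    - {"fingers":0,"dx":4.5,"dy":0,"dz":0,"ax":0,"ay":0,"az":0}
    - {"fingers":0,"dx":3.5,"dy":0,"dz":0,"ax":0,"ay":0,"az":0}
    - {"fingers":0,"dx":1,"dy":0,"dz":0,"ax":0,"ay":0,"az":0}
    - {"fingers":0,"dx":0,"dy":0,"dz":-3,"ax":0,"ay":0,"az":0}
    - {"fingers":0,"dx":0,"dy":0,"dz":-1,"ax":0,"ay":0,"az":0}
    - {"fingers":0,"dx":0,"dy":0,"dz":0,"ax":0,"ay":0,"az":0}

```text
t: 7.45
eef_pos: [0.5908, 0.0783, 0.3667]
ee_rot: [-0.099, -2.171, 2.171]
wrist_force: [-0.1, -0.0, -1.0]
finger_gap: -0.0002
```

```bash
python3 - <<'E'
from h import *
p,d=capture("side");cv2.imwrite("pics/s2.png",p[80:330,150:500].repeat(2,0).repeat(2,1));print(get_obs()["eef_pos"])
E
```

```text
[0.59125121 0.07829677 0.36846871]
```

View pics/s2.png

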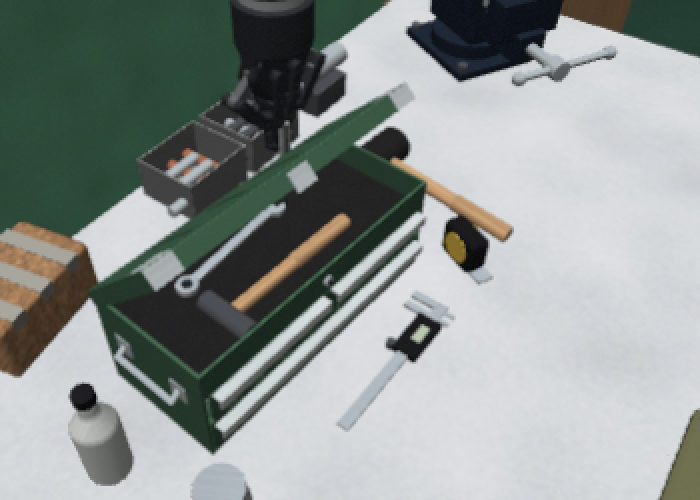

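Both drawers are flush and the tools look undisturbed. The closed fingertips are just behind the lid's front edge, at about (285,140). I'll lower them to contact.

Emit:
arm_command:
  deltas:
    - {"fingers":0,"dx":0,"dy":0,"dz":-0.7,"ax":0,"ay":0,"az":0}
    - {"fingers":0,"dx":0,"dy":0,"dz":-0.7,"ax":0,"ay":0,"az":0}

```text
t: 7.7
eef_pos: [0.5921, 0.0782, 0.3564]
ee_rot: [-0.107, -2.175, 2.174]
wrist_force: [-0.3, -0.7, -0.4]
finger_gap: 0.0
```

Emit:
arm_command:
  deltas:
    - {"fingers":0,"dx":0,"dy":0,"dz":-0.7,"ax":0,"ay":0,"az":0}
    - {"fingers":0,"dx":0,"dy":0,"dz":-0.5,"ax":0,"ay":0,"az":0}

```text
t: 7.9
eef_pos: [0.5919, 0.0781, 0.3429]
ee_rot: [-0.104, -2.173, 2.173]
wrist_force: [0.5, 0.1, 1.9]
finger_gap: 0.0
```

Emit:
arm_command:
  deltas:
    - {"fingers":0,"dx":-0.8,"dy":0.1,"dz":-0.9,"ax":0,"ay":0,"az":0}
    - {"fingers":0,"dx":-0.8,"dy":0.1,"dz":-0.95,"ax":0,"ay":0,"az":0}
    - {"fingers":0,"dx":-0.7,"dy":0.1,"dz":-1,"ax":0,"ay":0,"az":0}
    - {"fingers":0,"dx":-0.6,"dy":0,"dz":-1.05,"ax":0,"ay":0,"az":0}

```text
t: 8.3
eef_pos: [0.5621, 0.0814, 0.3029]
ee_rot: [-0.103, -2.173, 2.172]
wrist_force: [2.2, -0.0, 0.8]
finger_gap: -0.0002
```

Emit:
arm_command:
  deltas:
    - {"fingers":0,"dx":-0.5,"dy":0,"dz":-1.1,"ax":0,"ay":0,"az":0}
    - {"fingers":0,"dx":-0.4,"dy":0.1,"dz":-1.1,"ax":0,"ay":0,"az":0}
    - {"fingers":0,"dx":-0.4,"dy":0,"dz":-1.15,"ax":0,"ay":0,"az":0}
    - {"fingers":0,"dx":-0.3,"dy":0,"dz":-1.15,"ax":0,"ay":0,"az":0}

```text
t: 8.7
eef_pos: [0.5467, 0.0822, 0.2579]
ee_rot: [-0.104, -2.173, 2.172]
wrist_force: [1.6, 0.8, 1.7]
finger_gap: -0.0
```

Emit:
arm_command:
  deltas:
    - {"fingers":0,"dx":-0.2,"dy":0,"dz":-1,"ax":0,"ay":0,"az":0}
    - {"fingers":0,"dx":0,"dy":0,"dz":-0.6,"ax":0,"ay":0,"az":0}

```text
t: 8.9
eef_pos: [0.5442, 0.0821, 0.2413]
ee_rot: [-0.101, -2.171, 2.172]
wrist_force: [-1.7, -0.4, 0.6]
finger_gap: -0.0001
```

Emit:
arm_command:
  deltas:
    - {"fingers":0,"dx":0,"dy":0,"dz":-0.3,"ax":0,"ay":0,"az":0}
    - {"fingers":0,"dx":0,"dy":0,"dz":0,"ax":0,"ay":0,"az":0}

```text
t: 9.1
eef_pos: [0.5448, 0.082, 0.2394]
ee_rot: [-0.103, -2.172, 2.172]
wrist_force: [0.2, 0.2, 0.0]
finger_gap: -0.0001
```

```bash
python3 - <<'E'
from h import *
p,d=capture("side");cv2.imwrite("pics/s3.png",p[80:330,150:500].repeat(2,0).repeat(2,1));print(get_obs()["eef_pos"],get_obs()["wrist_force"])
E
```

```text
[0.54503814 0.08203924 0.2397849 ] [-0.44777582 -0.68811645  0.78708137]
```

View pics/s3.png

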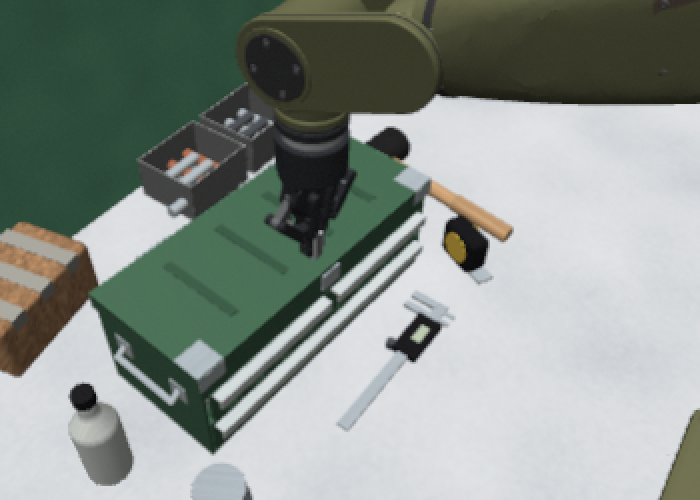

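The lid is down and looks flat, with the fingertips resting near its front edge at about (315,250). I'll press until I feel the stop.

Emit:
arm_command:
  deltas:
    - {"fingers":0,"dx":0,"dy":0,"dz":-0.3,"ax":0,"ay":0,"az":0}
    - {"fingers":0,"dx":0,"dy":0,"dz":0,"ax":0,"ay":0,"az":0}

```text
t: 9.35
eef_pos: [0.5455, 0.0821, 0.2386]
ee_rot: [-0.105, -2.173, 2.173]
wrist_force: [-2.2, -0.9, 5.4]
finger_gap: -0.0
```

Emit:
arm_command:
  deltas:
    - {"fingers":0,"dx":0,"dy":0,"dz":-0.2,"ax":0,"ay":0,"az":0}
    - {"fingers":0,"dx":0,"dy":0,"dz":0,"ax":0,"ay":0,"az":0}

```text
t: 9.55
eef_pos: [0.5456, 0.0821, 0.2386]
ee_rot: [-0.105, -2.173, 2.174]
wrist_force: [-6.8, -1.4, 13.1]
finger_gap: -0.0003
```

13 N at the edge is about 2 N m, well over the hinge's friction, and nothing moved. The tip height of 0.166 m matches a flat lid. Retreating straight up and then back.

Emit:
arm_command:
  deltas:
    - {"fingers":0,"dx":0,"dy":0,"dz":1,"ax":0,"ay":0,"az":0}
    - {"fingers":0,"dx":0,"dy":0,"dz":4,"ax":0,"ay":0,"az":0}
    - {"fingers":0,"dx":0,"dy":0,"dz":4,"ax":0,"ay":0,"az":0}
    - {"fingers":0,"dx":-3,"dy":0,"dz":3,"ax":0,"ay":0,"az":0}
    - {"fingers":0,"dx":-4,"dy":0,"dz":2,"ax":0,"ay":0,"az":0}
    - {"fingers":0,"dx":-4,"dy":0,"dz":0,"ax":0,"ay":0,"az":0}
    - {"fingers":0,"dx":-4,"dy":0,"dz":0,"ax":0,"ay":0,"az":0}
    - {"fingers":0,"dx":-2,"dy":0,"dz":0,"ax":0,"ay":0,"az":0}
    - {"fingers":0,"dx":0,"dy":0,"dz":0,"ax":0,"ay":0,"az":0}

```text
t: 10.45
eef_pos: [0.3735, 0.0822, 0.3757]
ee_rot: [-0.106, -2.175, 2.174]
wrist_force: [0.6, -0.1, 0.0]
finger_gap: -0.0006
```

```bash
python3 - <<'E'
from h import *
z=np.load("pose.npz");o,ex,ey=z["o"],z["ex"],z["ey"]
P={}
for n in("scene","side"):
    p,d=capture(n);P[n]=p;W=cloud(n,p,d);l=np.stack([(W-o)@ex,(W-o)@ey,W[...,2]],-1)
    k=(l[...,2]>.150)&(l[...,2]<.21)&(abs(l[...,0])<.08)&(abs(l[...,1])<.19)
    if k.sum()>50:
        A=np.c_[l[k][:,:2],np.ones(k.sum())];c=np.linalg.lstsq(A,l[k][:,2],rcond=None)[0];print(n,"lid plane slope x,y,z0",c.round(4),k.sum())
    for sg in(1,-1):
        k=(l[...,2]>.104)&(l[...,2]<.117)&(l[...,1]*sg>.02)&(l[...,1]*sg<.18)&(l[...,0]<-.08)&(l[...,0]>-.2)
        if k.sum()>20:print(n,sg,"drawer out",-.099-np.percentile(l[k][:,0],5),k.sum())
    L0=np.load(f"pics/L{n}.npy")
    for nm,x,y in(("tin",-.150,.248),("oil",-.0,.28),("tape",-.13,-.25),("mallet",0,-.33)):
        r=[]
        for q in(L0,l):
            k=(q[...,2]>.025)&(q[...,2]<.17)&(abs(q[...,0]-x)<.06)&(abs(q[...,1]-y)<.042);r+=[q[k].mean(0)]
        print(n,nm,((r[1]-r[0])*1000).round(1))
cv2.imwrite("pics/s4.png",P["side"]);print(get_obs()["eef_pos"],get_obs()["wrist_force"])
E
```

```text
scene lid plane slope x,y,z0 [-0.0017 -0.0005  0.1662] 9000
scene tin [ 0.   0.1 -0.3]
scene oil [-0.1  0.2  0.8]
scene tape [11.  -2.9 -1.5]
scene mallet [0.7 0.2 0.3]
side lid plane slope x,y,z0 [-0.0008 -0.0002  0.1672] 7734
side 1 drawer out -0.00025170189590990877 345
side -1 drawer out -0.001130778595792789 229
side tin [ 0.1 -0.1  0.2]
side oil [-0.  -0.1  0.2]
side tape [-2.9  4.1 -4.9]
side mallet [ 58.2 -19.1   2.9]
[0.37511653 0.08212556 0.37537487] [ 0.18265049 -0.36216465 -0.19250184]
```

View pics/s4.png

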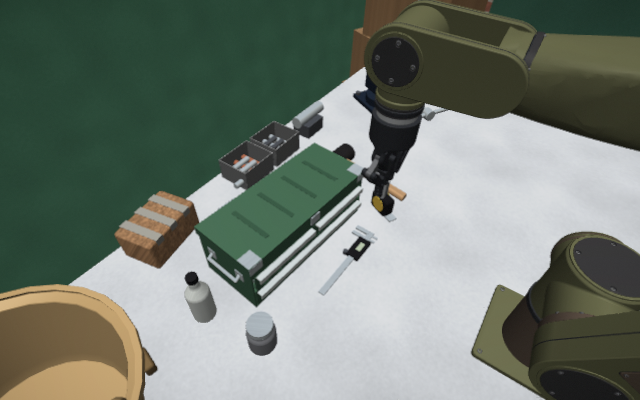

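The lid is flat and the drawers are flush. The tape's and mallet's apparent shifts come from the arm blocking the side view and the lid's corner leaving the boxes. The tape still sits at about (383,203), and the scene view shows the mallet under 1 mm off. Handing in.

```bash
python3 -c "
from rig import *
print(close_job())"
```

```text
the job is handed in; nothing more can be done
None
```

Both upper drawers are pushed home and the lid is folded flat. I pushed with closed fingertips at about 0.1 m/s or less on the drawers and about 0.8 rad/s on the lid. I handed the job in at about 10.5 s with the arm raised clear of the chest.

**Drawers:** both read within about 1 mm of home in the side view. Each push also ended on a firm stop (40 N right, 30 N left).

**Lid:** the fitted plane is 166–167 mm above the bench, with a slope of 0.002 rad or less.

**Tools and containers:**
- **Tin and oil can:** these measured under 1 mm of movement.
- **Mallet:** the scene camera showed under 1 mm. The side view showed 58 mm, but the arm was blocking it there.
- **Tape measure:** my two figures disagreed, 11 mm in the scene view and about 6 mm in the side view. I put this down to the arm and the lid's corner getting into the measurement. The tape was at the same spot in the pictures and the fingers never went near it.
- **Caliper:** judged only by eye, and it looked unmoved.
- **Hammer and spanner:** they looked unmoved before the lid closed, and nothing entered the tray. I couldn't see them afterwards.

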